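# Unlock the mudroom lockbox

### The job

Lift the blue-headed key straight up out of its wooden block, push its blade fully home into the slot of the brass lock on the wooden box's lid, and then turn it clockwise (seen from above) until it stops, to draw the hidden bolt. Let go and leave the key standing fully home in the lock; leave the orange-headed key in its own block.

Things in the scene. Friction and masses are not known exactly. Their poses are not given: they have to be found in the camera images.
- key: BLUE-headed key upright in a fixed pine block 45 mm high. Origin: centre of underside of its shoulder disc (d 40, 4 thick), resting on the block. z up, x along width, y thickness (half-turn symmetric). Above origin: neck d 12 to 12 mm, head 50 (x) x 14 (y) from 12 to 54 mm; pinch across y 30-35 mm up. Below: blade 24 x 8 (x, y) to 22 mm, tip 17 x 5 to 30 mm. About 70 g.
- keyhole (a point): Slot mouth's centre, on top of the d 60 mm brass barrel, 5 mm above the lid of a fixed wooden box 180 x 200 x 85. z up, x along slot: 32 (x) x 15 (y), 36 deep, mouth bevelled 3. Key is home when its origin is here (shoulder on barrel). Barrel turns about z, clockwise from above, 60 deg to its stop, light friction (0.06 N m), stays put; with slot play the key must turn 75-80 deg.
- bolt (a joint): How far the hidden bolt under the lid is drawn, in m: 0 locked, 0.018 fully drawn. Geared to the barrel: 0.018 for its full 60 degrees.
- spare: The other key, same shape and size but with an ORANGE head, standing in a like pine block; origin and axes as for the blue key. It is to be left alone.
Not all that is in view belongs to the job. What is shaped like the key but turquoise is not meant.

How it is judged:
By the outcome, as a careful person would: the job done as asked, in the order asked, and still so for the second after the job is handed in, with the robot touching nothing.
It also fails if it takes over 45 s, if anything falls off the work surface, if the arm or the gripper's body presses on something with over 40 N, if the wrist force passes 120 N, or if a joint passes its speed limit or range.

### The arm

A 6-joint arm with a two-finger parallel gripper is mounted at the origin on the work surface. World frame = base frame: x ahead of the robot, y to its left, z up, the work surface at z = 0. Lengths are in mm, angles in rad, forces in N, time in s.
With the tool pointing down it reaches from about 275 to 1000 mm from the base axis. Payload 8.4 kg.
Tool frame: the origin (TCP) lies on the centre line of the jaws, within the pads' length; the fingertips stand 25 mm ahead of it and the grasp point (between the pads) lies 6 mm ahead of it; z points along the fingers, x is the direction in which the jaws open and shut, and the axes are right-handed (so a half turn about z gives the same grasp; the last joint's range is limited). The gripper opens to 85 mm and grips with 20 to 120 N. Pads are 22 mm wide; open, the fingers measure 114 mm over their backs; the gripper's body (76 mm by 85 mm) begins 54 mm behind the grasp point. The pads swing forward as they close: fully open they stand 13 mm farther back than shut.
Start: joints at [-1.238, 0.353, 1.633, -0, 1.155, -0.002], TCP at [205.361, -590.301, 256.281] pointing down, gripper open.
Joint ranges: [-2.63, 2.63], [-0.92, 2.1], [0.06, 2.66], [-1.3, 4.44], [0, 2.69], [-3.02, 3.02]. Speed limits (rad/s): [2.22, 2.22, 2.79, 3.14, 3.14, 3.14].

### API

Orientations are given as [roll, pitch, yaw] about the fixed x, y, z axes, in that order (R = Rz(yaw) Ry(pitch) Rx(roll)).
In Python, from rig import r gives the robot as it stands. The module is installed in compiled form; this text tells all that it offers.
- The arm moves only by the tool jog_arm, never from a script. Its argument "deltas" is a list of rows, each an object with "gripper": the gripper command: -1 is fully open, 1 is shut, values between are in proportion; "translation": the shift along the world's x, y, z in units of 10 cm (1.0 is 10 cm), a list of three; "dr": the turn, a rotation vector about the world's x, y, z in units of pi/2 rad (1.0 is pi/2 rad), a list of three. In form: [{"gripper": gripper, "translation": [x, y, z], "dr": [wx, wy, wz]}, ...]. A call has 1 to 12 rows; each row shifts and turns the commanded pose from where the row before left it; what a row does not reach is not made up. A row lasts 1/12 s, in which the tool goes at most 41.7 mm and 7.16 degrees, less where a joint would pass 70% of its speed; a pose out of reach is approached as far as the arm can. A call with a number of a shift or a turn outside -1 to 1 is refused whole. A call with a gripper value outside its range is refused whole. The fingers move at their own pace and stop on an object; "squeeze" is the grip in N (left out, the last holds). Time passes only in rows, so rows that do not move let the fingers close. It gives the time, the measured TCP pose, the force and the opening at its end, in the units of the state.
- r.sense(): the state, without advancing time (a new reading comes with each control period).
- r.grab_frame(name): name is "side" or "top"; returns the picture (480x640x3 uint8, blue, green, red); there is no depth.
- r.calibration(name): a dict with "mtx" (3x3 intrinsics, pixels), "k1" (the pictures are not rectified: a ray, as slopes to the right and down, at radius r is drawn at 1 + k1 r^2 times it, then the intrinsics apply), "world_from_camera" (4x4, takes a point from camera to world coordinates). Camera axes: x right, y down, z forward; pixel columns grow to the right and rows downward; lengths in mm; the calibration is good to about 2 mm. A picture is of the moment at which its call begins. calibration takes no time and is no camera call.
- r.sign_off(): hands the job in, once; it reports no verdict.
The state is a dict: "clock": time; "qpos": joint angles; "qvel": joint speeds; "joint_efforts": joint torques, N m; "eef_pos": TCP position; "tcp_rot": TCP orientation; "contact_force": force on the tool from outside, world axes, zero at the start; "wrist_torque": the same for the moment, N m; "opening": opening from 0.0 (shut) to 1.0 (fully open).
Only numpy, scipy, OpenCV 4.12 (cv2) and the standard library are available. Lean on these libraries where they do the work, as an engineer would, in place of code of your own. Each camera call takes 0.05 s, during which the arm holds its last target. There are 200 camera calls.

## Working session

There is one attempt and no reset: what is moved stays moved. The work goes in short steps, Python scripts to look and compute and a tool call to move; the robot and the scene stay as the last step left them, time stands still between calls to the robot, and variables do not carry over. Pictures are saved under pics/ and viewed, about 8 in all and at most 12, crops included, and the job is handed in when it is done.

Besides the shell and the picture viewer there is one more tool, called after "Emit:" in YAML: its name, and indented under it one key for each argument. jog_arm: Moves the arm, as the interface text tells. Shifts and turns lie within -1 to 1; 1 stands for 10 cm of shift or pi/2 rad of turn. Its arguments: {"type":"object","properties":{"deltas":{"type":"array"},"squeeze":{"type":"number"}},"required":["deltas"]}

```bash
mkdir -p pics; cat > h.py <<'E'
import numpy as np, cv2
from rig import r
def ray(c,u,v):
    m=c["mtx"]; m=np.array(m); W=np.array(c["world_from_camera"])
    d=np.array([(u-m[0,2])/m[0,0],(v-m[1,2])/m[1,1]]); s=d.copy()
    for _ in range(20): s=d/(1+c["k1"]*(s@s))
    return W[:3,3], W[:3,:3]@np.array([s[0],s[1],1.])
def onz(c,u,v,z):
    o,d=ray(c,u,v); return o+d*(z-o[2])/d[2]
def proj(c,P):
    m=np.array(c["mtx"]); W=np.array(c["world_from_camera"]); p=W[:3,:3].T@(np.array(P,float)-W[:3,3])
    s=p[:2]/p[2]; s=s*(1+c["k1"]*(s@s)); return m[0,0]*s[0]+m[0,2], m[1,1]*s[1]+m[1,2]
E
python3 - <<'E'
from h import *
for n in("top","side"):
    cv2.imwrite(f"pics/{n}0.png",r.grab_frame(n)); c=r.calibration(n); print(n,c["mtx"],c["k1"],np.round(c["world_from_camera"],3).tolist())
print(r.sense())
E
```

```text
top [[492.40147642   0.         318.95127971]
 [  0.         492.40147642 237.02937302]
 [  0.           0.           1.        ]] 0.04639794519030202 [[0.028, -0.98, 0.196, 408.434], [-1.0, -0.029, -0.004, 88.655], [0.01, -0.196, -0.98, 903.712], [0.0, 0.0, 0.0, 1.0]]
side [[534.19202973   0.         318.29847561]
 [  0.         534.19202973 238.17133277]
 [  0.           0.           1.        ]] -0.0689982640918894 [[0.953, -0.157, 0.26, 353.209], [-0.303, -0.48, 0.823, -643.074], [-0.005, -0.863, -0.505, 548.168], [0.0, 0.0, 0.0, 1.0]]
{'clock': 0.1, 'qpos': array([-1.23840005e+00,  3.53595351e-01,  1.63406470e+00, -1.19815933e-06,
        1.15520427e+00, -2.38130355e-03]), 'qvel': array([ 0.0011094 , -0.00061069, -0.00171647, -0.00162639, -0.00105449,
        0.0006065 ]), 'joint_efforts': array([ 1.69874288e-04, -6.06356621e+01, -3.42820466e+01,  4.24077029e-05,
        4.14559938e-03, -1.16718650e-05]), 'eef_pos': array([ 205.22926457, -589.91925621,  255.62434232]), 'tcp_rot': array([-3.14159072e+00,  1.27166200e-03, -1.23601826e+00]), 'contact_force': array([-0.59269579,  0.09230471, -0.28532839]), 'wrist_torque': array([-0.01125444,  0.04046711,  0.02814496]), 'opening': 0.9960758218339807}
```

View pics/top0.png

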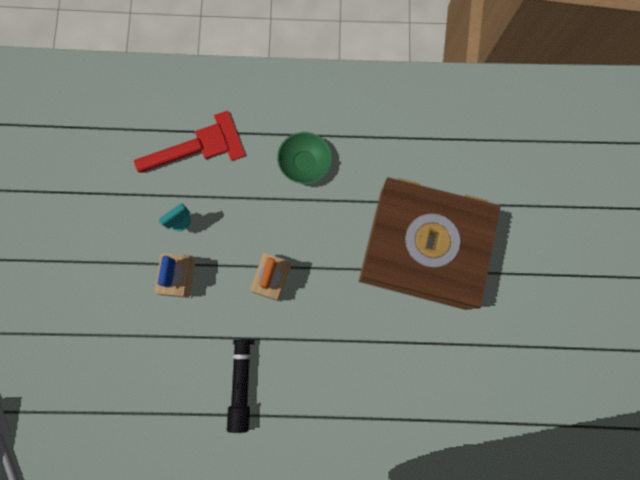

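View pics/side0.png

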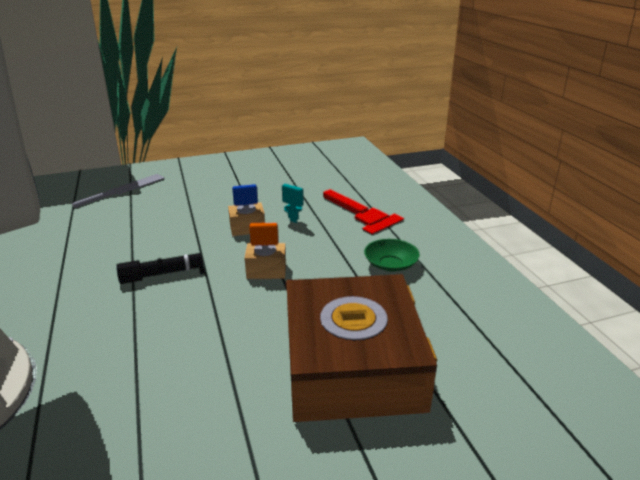

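The top view shows three keys: blue at (166,271) in a pine block, orange at (268,273) in a pine block (the spare), and turquoise at (176,217) with no block (the decoy). The blue one fits. The slot is at (432,240) on the box. The side view shows blue at (245,195), orange at (264,235) and the slot at (354,316).

```bash
cat > m.py <<'E'
from h import *
def mask(n,img,which):
    h=cv2.cvtColor(img,cv2.COLOR_BGR2HSV)
    lo,hi={"blue":((108,120,40),(130,255,255)),"orange":((5,200,120),(14,255,255)),"brass":((15,140,60),(32,255,255))}[which]
    m=cv2.inRange(h,lo,hi); k,l,s,c=cv2.connectedComponentsWithStats(m)
    return m,l,s,c
E
python3 - <<'E'
from m import *
I={n:cv2.imread(f"pics/{n}0.png") for n in("top","side")}; C={n:r.calibration(n) for n in I}
for w in("blue","orange","brass"):
    R=[]
    for n in I:
        m,l,s,c=mask(n,I[n],w)
        i=1+np.argmax(s[1:,4]); 
        if w=="brass":  # choose within lid area
            lim={"top":(432,240),"side":(354,316)}[n]
            i=min(range(1,len(s)),key=lambda j:np.hypot(*(c[j]-lim))+ (1e4 if s[j,4]<100 else 0))
        cn=max(cv2.findContours((l==i).astype(np.uint8),0,2)[0],key=len)
        hull=cv2.convexHull(cn); M=cv2.moments(hull); u=(M["m10"]/M["m00"],M["m01"]/M["m00"])
        R.append(ray(C[n],*u)); print(w,n,s[i],np.round(u,1),cv2.minAreaRect(cn), [np.round(onz(C[n],*u,z),1) for z in (78,90)])
        if n=="top":
            b=cv2.boxPoints(cv2.minAreaRect(cn)); print(np.round([onz(C[n],*p,99)[:2] for p in b],1).tolist())
    (o1,d1),(o2,d2)=R; t=np.linalg.lstsq(np.c_[d1,-d2],o2-o1,rcond=None)[0]
    p,q=o1+t[0]*d1,o2+t[1]*d2; print("tri",np.round((p+q)/2,1),np.linalg.norm(p-q).round(1))
t=I["top"]
a=cv2.resize(t[240:310,140:210],(400,400),interpolation=cv2.INTER_CUBIC); b=cv2.resize(t[205:275,397:467],(400,400),interpolation=cv2.INTER_CUBIC)
cv2.imwrite("pics/crop1.png",np.hstack([a,b]))
# dark slot
g=cv2.cvtColor(t,cv2.COLOR_BGR2GRAY)[205:275,397:467]
m,l,s,c=mask("top",t,"brass"); 
E
```

```text
blue top [158 257  17  29 352] [166.3 271.3] ((166.6140899658203, 271.0201416015625), (13.265613555908203, 28.095294952392578), 10.007979393005371) [array([507.8, 338.6,  78. ]), array([506.3, 335. ,  90. ])]
[[484.7, 344.3], [530.2, 340.7], [527.0, 319.1], [481.5, 323.1]]
blue side [233 184  24  21 443] [244.6 194.1] ((244.83529663085938, 194.35882568359375), (19.55760955810547, 23.39243507385254), 85.60128784179688) [array([506.3, 339.9,  78. ]), array([502.4, 314.8,  90. ])]
tri [506.9 338.4  78.7] 1.6Traceback (most recent call last):
  File "<stdin>", line 7, in <module>
    return _wrapfunc(a, 'argmax', axis=axis, out=out, **kwds)
    return bound(*args, **kwds)
ValueError: attempt to get argmax of an empty sequence
```

```bash
python3 - <<'E'
from m import *
I={n:cv2.imread(f"pics/{n}0.png") for n in("top","side")}; C={n:r.calibration(n) for n in I}
R=[]
for n,lim in(("top",(432,240)),("side",(354,316))):
    m,l,s,c=mask(n,I[n],"brass")
    i=min([j for j in range(1,len(s)) if s[j,4]>100],key=lambda j:np.hypot(*(c[j]-lim)))
    cn=max(cv2.findContours((l==i).astype(np.uint8),cv2.RETR_EXTERNAL,1)[0],key=len)
    e=cv2.fitEllipse(cn); print(n,s[i],e,np.round(onz(C[n],*e[0],90),1)); R.append(ray(C[n],*e[0]))
    # hole inside
    f=np.zeros_like(m); cv2.drawContours(f,[cn],-1,255,-1); f=cv2.erode(f,np.ones((5,5)))
    g=I[n][:,:,2].astype(int); print("R in disc pct",np.percentile(g[f>0],[2,10,20,40,60,90]))
    hol=((g<0.7*np.percentile(g[f>0],70))&(f>0)).astype(np.uint8)
    h=max(cv2.findContours(hol,0,1)[0],key=cv2.contourArea); q=cv2.minAreaRect(h); print("hole",q,np.round([onz(C[n],*p,90)[:2] for p in cv2.boxPoints(q)],1).tolist(),np.round(onz(C[n],*q[0],90),1))
(o1,d1),(o2,d2)=R; t=np.linalg.lstsq(np.c_[d1,-d2],o2-o1,rcond=None)[0]
p,q=o1+t[0]*d1,o2+t[1]*d2; print("tri",np.round((p+q)/2,1),np.linalg.norm(p-q).round(1))
t=I["top"]
a=cv2.resize(t[240:310,140:210],(400,400),interpolation=cv2.INTER_CUBIC); b=cv2.resize(t[205:275,397:467],(400,400),interpolation=cv2.INTER_CUBIC)
cv2.imwrite("pics/crop1.png",np.hstack([a,b]))
E
```

```text
top [419 224  24  32 196] ((431.01416015625, 240.3740234375), (20.706619262695312, 29.62207794189453), 178.6107635498047) [ 571.4 -103.8   90. ]
R in disc pct [82.4 84.  86.  90.  92.4 93.6]Traceback (most recent call last):
  File "<stdin>", line 13, in <module>
ValueError: max() iterable argument is empty
```

```bash
python3 - <<'E'
from m import *
t=cv2.imread("pics/top0.png"); 
a=cv2.resize(t[240:310,140:210],(400,400),interpolation=cv2.INTER_NEAREST); b=cv2.resize(t[215:265,407:457],(400,400),interpolation=cv2.INTER_NEAREST)
cv2.imwrite("pics/crop1.png",np.hstack([a,b]))
h=cv2.cvtColor(t,cv2.COLOR_BGR2HSV)
for v in(228,232,240,248,252): print(v,[tuple(int(k) for k in x) for x in h[v,414:454:3]])
print([tuple(int(k) for k in x) for x in h[271,154:182:2]])
E
```

```text
228 [(124, 13, 141), (115, 11, 134), (18, 120, 138), (19, 139, 152), (19, 136, 156), (19, 136, 139), (19, 148, 136), (19, 135, 153), (19, 136, 152), (19, 138, 150), (19, 116, 132), (130, 11, 137), (125, 11, 141), (130, 11, 142)]
232 [(130, 11, 139), (19, 120, 144), (19, 137, 151), (19, 139, 150), (19, 137, 151), (19, 147, 104), (19, 142, 77), (19, 151, 96), (19, 140, 133), (19, 139, 160), (19, 139, 154), (18, 123, 147), (124, 12, 147), (120, 9, 140)]
240 [(173, 8, 123), (19, 139, 156), (20, 137, 149), (19, 136, 152), (19, 143, 139), (43, 25, 70), (55, 23, 68), (18, 147, 109), (19, 137, 154), (19, 138, 153), (20, 141, 154), (19, 138, 155), (15, 70, 127), (125, 11, 139)]
248 [(130, 11, 140), (14, 50, 123), (19, 140, 148), (19, 140, 148), (19, 130, 110), (18, 80, 89), (19, 125, 92), (18, 139, 128), (20, 137, 154), (19, 138, 151), (19, 139, 152), (18, 137, 147), (130, 12, 130), (125, 11, 138)]
252 [(120, 13, 142), (120, 9, 139), (13, 51, 125), (19, 140, 155), (19, 139, 152), (19, 137, 147), (19, 137, 147), (20, 139, 147), (20, 138, 146), (19, 141, 146), (19, 136, 142), (120, 8, 127), (125, 11, 138), (120, 11, 140)]
[(68, 20, 142), (52, 20, 143), (17, 57, 152), (113, 125, 151), (109, 181, 149), (110, 181, 138), (110, 195, 98), (109, 192, 61), (109, 228, 56), (108, 232, 56), (114, 58, 62), (138, 18, 69), (130, 11, 71), (105, 14, 73)]
```

View pics/crop1.png

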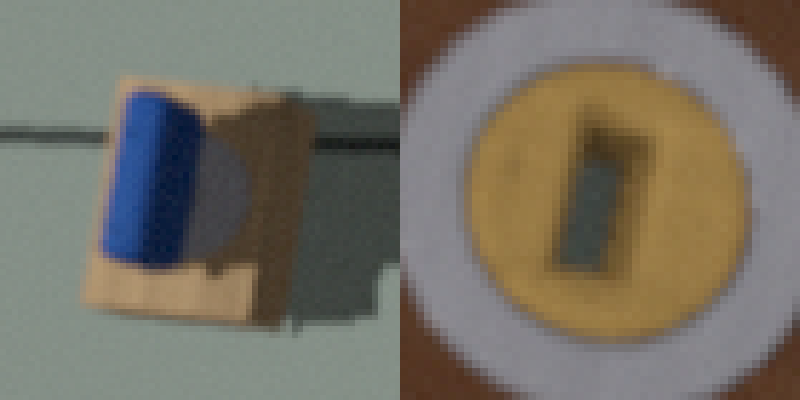

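The enlarged crop confirms the blue head in a pine block at (166,271), and the brass barrel with its slot near (432,240).

```bash
python3 - <<'E'
from m import *
I={n:cv2.imread(f"pics/{n}0.png") for n in("top","side")}; C={n:r.calibration(n) for n in I}
def ax(c,rect,z):
    b=[onz(c,*p,z)[:2] for p in cv2.boxPoints(rect)]; e1,e2=b[1]-b[0],b[2]-b[1]
    L=e1 if np.hypot(*e1)>np.hypot(*e2) else e2
    return np.mean(b,0).round(1),np.hypot(*e1).round(1),np.hypot(*e2).round(1),"yaw",round(np.arctan2(L[1],L[0])%np.pi,3)
# block top and bright head face
H=cv2.cvtColor(I["top"],cv2.COLOR_BGR2HSV); c=C["top"]
f=cv2.inRange(H,(105,120,112),(118,255,255)); f[:,:150]=0; f[:,190:]=0; f[:250]=0;f[300:]=0
cn=max(cv2.findContours(f,0,1)[0],key=cv2.contourArea); print("face",ax(c,cv2.minAreaRect(cn),99))
for p in (12,): 
    m=cv2.moments(f,True); pc=np.array([[x,y] for y,x in np.argwhere(f>0)],float)
    w=np.array([onz(c,*q,99)[:2] for q in pc]); ev,V=np.linalg.eigh(np.cov(w.T)); print("pca",w.mean(0).round(1),np.sqrt(ev*12).round(1),round(np.arctan2(V[1,1],V[0,1])%np.pi,3))
f=cv2.inRange(H,(100,100,20),(130,255,255)); f[:,:150]=0; f[:,190:]=0; f[:250]=0;f[300:]=0
R=[]
for n,(x,y),rad in(("top",(432,240),28),("side",(354,316),36)):
    H=cv2.cvtColor(I[n],cv2.COLOR_BGR2HSV); roi=np.zeros(H.shape[:2],np.uint8); cv2.circle(roi,(x,y),rad,255,-1)
    m=cv2.inRange(H,(14,95,60),(32,255,255))&roi
    cn=cv2.convexHull(max(cv2.findContours(m,0,1)[0],key=cv2.contourArea)); e=cv2.fitEllipse(cn); print(n,np.round(e[0],1),np.round(e[1],1),onz(C[n],*e[0],90).round(1)); R.append(ray(C[n],*e[0]))
    d=np.zeros_like(m); cv2.fillConvexPoly(d,cn,255); d=cv2.erode(d,np.ones((7,7)))
    hol=((H[:,:,2]<118)&(d>0)).astype(np.uint8); hc=max(cv2.findContours(hol,0,1)[0],key=cv2.contourArea); q=cv2.minAreaRect(hc); print("hole",np.round(q[0],1),ax(C[n],q,90))
(o1,d1),(o2,d2)=R; t=np.linalg.lstsq(np.c_[d1,-d2],o2-o1,rcond=None)[0]
p,q=o1+t[0]*d1,o2+t[1]*d2; print("tri",np.round((p+q)/2,1),np.linalg.norm(p-q).round(1))
E
```

```text
face (array([506.8, 338.1]), np.float64(45.2), np.float64(9.0), 'yaw', np.float64(3.061))
pca [507.  338.1] [ 8.9 45.2] 3.06
top [432.4 239.8] [33.5 35.2] [ 572.4 -106.1   90. ]
hole [431.5 239.6] (array([ 572.8, -104.6]), np.float64(32.8), np.float64(15.0), 'yaw', np.float64(2.889))
side [353.3 316.3] [27.4 43.6] [ 570.1 -111.3   90. ]
hole [352.5 315. ] (array([ 570.1, -108.2]), np.float64(17.4), np.float64(31.7), 'yaw', np.float64(2.825))
tri [ 572.5 -106.9   86.3] 1.2
```

Blue key: (507,338), head height about 78, which agrees with its size. Slot: about (572.5,-106) at z≈90, yaw about -0.25. I'll start the move and go above the key.

Emit:
jog_arm:
  deltas:
    - {"gripper": -1,"translation": [0.116,0.357,0],"dr": [0,0,0.0663]}
    - {"gripper": -1,"translation": [0.116,0.357,0],"dr": [0,0,0.0663]}
    - {"gripper": -1,"translation": [0.116,0.357,0],"dr": [0,0,0.0663]}
    - {"gripper": -1,"translation": [0.116,0.357,0],"dr": [0,0,0.0663]}
    - {"gripper": -1,"translation": [0.116,0.357,0],"dr": [0,0,0.0663]}
    - {"gripper": -1,"translation": [0.116,0.357,0],"dr": [0,0,0.0663]}
    - {"gripper": -1,"translation": [0.116,0.357,0],"dr": [0,0,0.0663]}
    - {"gripper": -1,"translation": [0.116,0.357,0],"dr": [0,0,0.0663]}
    - {"gripper": -1,"translation": [0.116,0.357,0],"dr": [0,0,0.0663]}
    - {"gripper": -1,"translation": [0.116,0.357,0],"dr": [0,0,0.0663]}
    - {"gripper": -1,"translation": [0.116,0.357,0],"dr": [0,0,0.0663]}
    - {"gripper": -1,"translation": [0.116,0.357,0],"dr": [0,0,0.0663]}
  squeeze: 50

```text
clock: 1.1
eef_pos: [344.4, -160.2, 256.3]
tcp_rot: [3.142, -0.0, 0.018]
contact_force: [0.2, -0.9, -0.1]
opening: 1.0
```

Emit:
jog_arm:
  deltas:
    - {"gripper": -1,"translation": [0.116,0.357,0],"dr": [0,0,0.0663]}
    - {"gripper": -1,"translation": [0.116,0.357,0],"dr": [0,0,0.0663]}
    - {"gripper": -1,"translation": [0.116,0.357,0],"dr": [0,0,0.0663]}
    - {"gripper": -1,"translation": [0.116,0.357,0],"dr": [0,0,0.0663]}
    - {"gripper": -1,"translation": [0.116,0.357,0],"dr": [0,0,0.0663]}
    - {"gripper": -1,"translation": [0.116,0.357,0],"dr": [0,0,0.0663]}
    - {"gripper": -1,"translation": [0.116,0.357,0],"dr": [0,0,0.0663]}
    - {"gripper": -1,"translation": [0.116,0.357,0],"dr": [0,0,0.0663]}
    - {"gripper": -1,"translation": [0.116,0.357,0],"dr": [0,0,0.0663]}
    - {"gripper": -1,"translation": [0.116,0.357,0],"dr": [0,0,0.0663]}
    - {"gripper": -1,"translation": [0.116,0.357,0],"dr": [0,0,0.0663]}
    - {"gripper": -1,"translation": [0.116,0.357,0],"dr": [0,0,0.0663]}

```text
clock: 2.1
eef_pos: [483.7, 268.4, 255.9]
tcp_rot: [-3.141, 0.0, 1.269]
contact_force: [1.4, -0.0, 0.5]
opening: 1.002
```

Emit:
jog_arm:
  deltas:
    - {"gripper": -1,"translation": [0.116,0.357,-0.2],"dr": [0,0,0.0663]}
    - {"gripper": -1,"translation": [0.116,0.357,-0.1],"dr": [0,0,0.0663]}
    - {"gripper": -1,"translation": [0,0,-0.2],"dr": [0,0,0]}
    - {"gripper": -1,"translation": [0,0,-0.1],"dr": [0,0,0]}
    - {"gripper": -1,"translation": [0,0,0],"dr": [0,0,0]}
    - {"gripper": -1,"translation": [0,0,0],"dr": [0,0,0]}

```text
clock: 2.6
eef_pos: [506.0, 336.0, 196.1]
tcp_rot: [-3.14, 0.002, 1.471]
contact_force: [0.3, 0.2, 0.8]
opening: 0.995
```

```bash
python3 - <<'E'
from m import *
print([np.round(r.sense()[k],3).tolist() for k in("eef_pos","tcp_rot","qpos")])
i=r.grab_frame("side"); t=r.grab_frame("top"); cv2.imwrite("pics/side1.png",i);cv2.imwrite("pics/top1.png",t)
a=cv2.resize(i[90:250,170:330],(560,560),interpolation=cv2.INTER_CUBIC)
cv2.imwrite("pics/crop2.png",a)
E
```

```text
[[505.982, 336.046, 196.145], [-3.14, 0.002, 1.471], [0.584, 0.389, 1.726, -0.0, 1.029, -0.887]]
```

View pics/crop2.png

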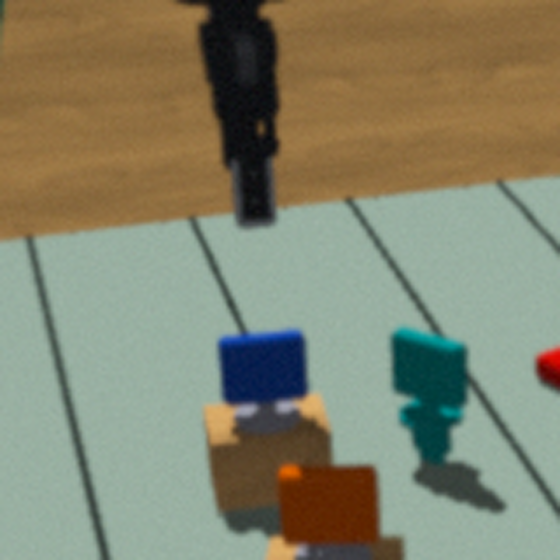

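The side crop shows the finger pair at about (254,190) in the crop, directly above the blue head at (262,365), so it is aligned. I'll check the head's yaw from its top edge with both views.

```bash
python3 - <<'E'
from m import *
c=r.calibration("side")
P=[onz(c,170+x/3.5,90+y/3.5,99) for x,y in((222,338),(302,330))]; print(np.round(P,1), np.arctan2(*(P[1]-P[0])[[1,0]]))
P=[onz(c,170+x/3.5,90+y/3.5,57) for x,y in((222,400),(306,398))]; print(np.round(P,1), np.arctan2(*(P[1]-P[0])[[1,0]]))
c=r.calibration("top")
# top-face left edge in crop1 (scale 400/70)
P=[onz(c,140+x/(400/70)-.5,240+y/(400/70)-.5,z) for x,y,z in((104,250,99),(130,96,99))]; print(np.round(P,1), np.arctan2(*(P[1]-P[0])[[1,0]]))
P=[onz(c,140+x/(400/70)-.5,240+y/(400/70)-.5,z) for x,y,z in((83,302,45),(122,76,45))]; print("block",np.round(P,1), np.arctan2(*(P[1]-P[0])[[1,0]]))
E
```

```text
[[484.6 337.7  99. ]
 [530.6 333.9  99. ]] -0.08299119700767973
[[482.1 343.4  57. ]
 [529.5 330.4  57. ]] -0.2677748211776666
[[485.5 344.3  99. ]
 [529.8 341.1  99. ]] -0.07278933758208697
block [[474.8 366.2  45. ]
 [544.1 361.   45. ]] -0.07539471238272992
```

Emit:
jog_arm:
  deltas:
    - {"gripper": -1,"translation": [0.01,0.02,-0.12],"dr": [0,0,0.013]}
    - {"gripper": -1,"translation": [0,0,-0.2],"dr": [0,0,0]}
    - {"gripper": -1,"translation": [0,0,-0.2],"dr": [0,0,0]}
    - {"gripper": -1,"translation": [0,0,-0.2],"dr": [0,0,0]}
    - {"gripper": -1,"translation": [0,0,-0.2],"dr": [0,0,0]}
    - {"gripper": -1,"translation": [0,0,-0.1],"dr": [0,0,0]}
    - {"gripper": -1,"translation": [0,0,-0.1],"dr": [0,0,0]}
    - {"gripper": -1,"translation": [0,0,0],"dr": [0,0,0]}
    - {"gripper": -1,"translation": [0,0,0],"dr": [0,0,0]}
  squeeze: 40

```text
clock: 3.45
eef_pos: [507.9, 339.2, 84.9]
tcp_rot: [3.142, -0.0, 1.492]
contact_force: [0.6, -0.7, 1.2]
opening: 0.999
```

Emit:
jog_arm:
  deltas:
    - {"gripper": 0.2,"translation": [0,-0.01,0],"dr": [0,0,0]}
    - {"gripper": 0.6,"translation": [0,0,0],"dr": [0,0,0]}
    - {"gripper": 1,"translation": [0,0,0],"dr": [0,0,0]}
    - {"gripper": 1,"translation": [0,0,0],"dr": [0,0,0]}
    - {"gripper": 1,"translation": [0,0,0],"dr": [0,0,0]}
    - {"gripper": 1,"translation": [0,0,0],"dr": [0,0,0]}
    - {"gripper": 1,"translation": [0,0,0],"dr": [0,0,0]}
    - {"gripper": 1,"translation": [0,0,0],"dr": [0,0,0]}
    - {"gripper": 1,"translation": [0,0,0],"dr": [0,0,0]}
    - {"gripper": 1,"translation": [0,0,0],"dr": [0,0,0]}

```text
clock: 4.28
eef_pos: [507.9, 338.3, 85.0]
tcp_rot: [3.141, -0.0, 1.492]
contact_force: [0.2, 0.0, 5.9]
opening: 0.158
```

Emit:
jog_arm:
  deltas:
    - {"gripper": 1,"translation": [0,0,0.04],"dr": [0,0,0]}
    - {"gripper": 1,"translation": [0,0,0.06],"dr": [0,0,0]}
    - {"gripper": 1,"translation": [0,0,0.08],"dr": [0,0,0]}
    - {"gripper": 1,"translation": [0,0,0.1],"dr": [0,0,0]}
    - {"gripper": 1,"translation": [0,0,0.1],"dr": [0,0,0]}
    - {"gripper": 1,"translation": [0,0,0.2],"dr": [0,0,0]}
    - {"gripper": 1,"translation": [0,0,0.2],"dr": [0,0,0]}
    - {"gripper": 1,"translation": [0,0,0.2],"dr": [0,0,0]}
    - {"gripper": 1,"translation": [0,0,0.1],"dr": [0,0,0]}
    - {"gripper": 1,"translation": [0,0,0],"dr": [0,0,0]}
    - {"gripper": 1,"translation": [0,0,0],"dr": [0,0,0]}

```text
clock: 5.2
eef_pos: [507.9, 338.3, 193.2]
tcp_rot: [3.141, -0.001, 1.492]
contact_force: [-0.6, -0.1, -1.7]
opening: 0.158
```

```bash
python3 - <<'E'
from m import *
i=r.grab_frame("side"); t=r.grab_frame("top"); cv2.imwrite("pics/side2.png",i);cv2.imwrite("pics/top2.png",t)
a=cv2.resize(i[90:250,170:330],(480,480),interpolation=cv2.INTER_CUBIC)
cv2.imwrite("pics/crop3.png",a); print(r.sense()["eef_pos"],r.sense()["tcp_rot"])
E
```

```text
[507.12721119 337.77782843 191.64851435] [-3.14033699e+00  9.79755397e-04  1.49209910e+00]
```

View pics/crop3.png

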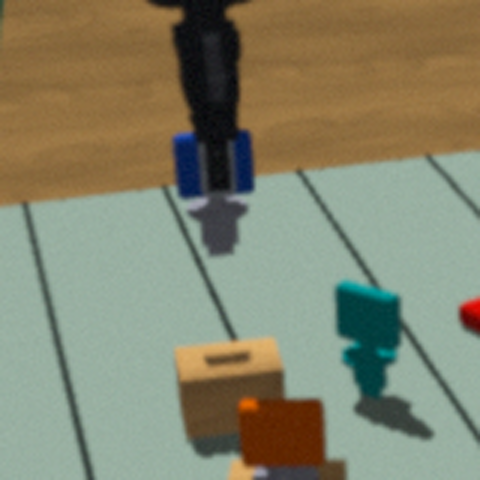

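The key is held upright and clear of its block (head at about (213,165) in the crop), and the orange and turquoise keys are untouched. Next I'll move above the lock.

Emit:
jog_arm:
  deltas:
    - {"gripper": 1,"translation": [0.02,-0.12,0.0],"dr": [0,0,-0.004]}
    - {"gripper": 1,"translation": [0.03,-0.21,0.0],"dr": [0,0,-0.006]}
    - {"gripper": 1,"translation": [0.045,-0.31,0],"dr": [0,0,-0.01]}
    - {"gripper": 1,"translation": [0.045,-0.31,0],"dr": [0,0,-0.01]}
    - {"gripper": 1,"translation": [0.045,-0.31,0],"dr": [0,0,-0.01]}
    - {"gripper": 1,"translation": [0.045,-0.31,0],"dr": [0,0,-0.01]}
    - {"gripper": 1,"translation": [0.045,-0.31,0],"dr": [0,0,-0.01]}
    - {"gripper": 1,"translation": [0.045,-0.31,0],"dr": [0,0,-0.01]}
    - {"gripper": 1,"translation": [0.045,-0.31,0],"dr": [0,0,-0.01]}
    - {"gripper": 1,"translation": [0.045,-0.31,0],"dr": [0,0,-0.01]}
    - {"gripper": 1,"translation": [0.045,-0.31,0],"dr": [0,0,-0.01]}
    - {"gripper": 1,"translation": [0.045,-0.31,0],"dr": [0,0,-0.01]}

```text
clock: 6.3
eef_pos: [556.8, -7.1, 191.7]
tcp_rot: [-3.14, 0.001, 1.318]
contact_force: [0.3, 0.5, -0.0]
opening: 0.156
```

Emit:
jog_arm:
  deltas:
    - {"gripper": 1,"translation": [0.045,-0.31,0],"dr": [0,0,0]}
    - {"gripper": 1,"translation": [0.045,-0.31,0],"dr": [0,0,0]}
    - {"gripper": 1,"translation": [0.045,-0.28,0],"dr": [0,0,0]}
    - {"gripper": 1,"translation": [0.01,-0.12,0],"dr": [0,0,0]}
    - {"gripper": 1,"translation": [0,0,0],"dr": [0,0,0]}
    - {"gripper": 1,"translation": [0,0,0],"dr": [0,0,0]}
    - {"gripper": 1,"translation": [0,0,0],"dr": [0,0,0]}

```text
clock: 6.88
eef_pos: [571.5, -106.1, 192.1]
tcp_rot: [-3.14, -0.0, 1.319]
contact_force: [-0.1, 1.0, -0.6]
opening: 0.158
```

```bash
python3 - <<'E'
from m import *
i=r.grab_frame("side"); t=r.grab_frame("top"); cv2.imwrite("pics/side3.png",i);cv2.imwrite("pics/top3.png",t)
a=cv2.resize(i[220:370,280:430],(600,600),interpolation=cv2.INTER_CUBIC)
cv2.imwrite("pics/crop4.png",a); s=r.sense(); print(s["eef_pos"],s["tcp_rot"],s["qpos"])
E
```

```text
[ 571.8791253  -105.67162083  192.42658666] [-3.14087869e+00 -1.76407061e-04  1.32046889e+00] [-1.85419430e-01  3.55275508e-01  1.78683390e+00  2.64202780e-04
  1.00018428e+00 -1.50603117e+00]
```

View pics/crop4.png

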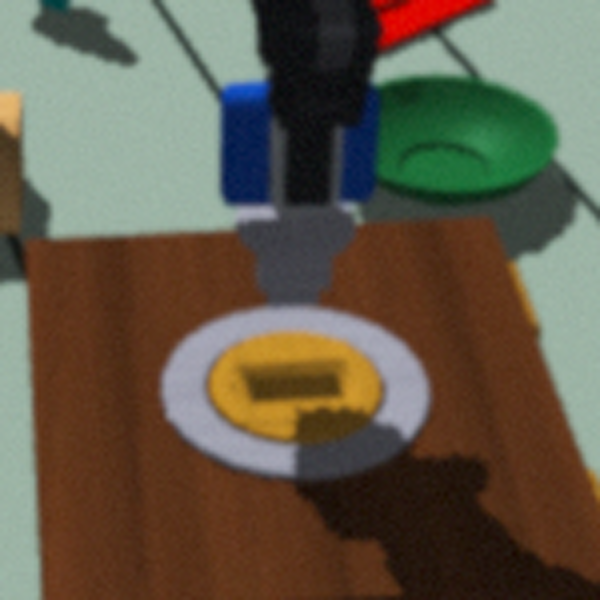

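Side crop: the key tip is at about (293,300), right above the slot centred at (295,382). I'll check it numerically.

```bash
python3 - <<'E'
from m import *
c=r.calibration("side"); t=r.calibration("top")
px=lambda x,y:(280+x/4-.4,220+y/4-.4)
zt=192.3-40
print("tip L/R",onz(c,*px(264,303),zt-30),onz(c,*px(321,301),zt-30))
print("head bottom L/R",onz(c,*px(221,200),zt+12),onz(c,*px(374,203),zt+12))
print("slot corners z90 ",[onz(c,*px(*p),90)[:2].round(1).tolist() for p in((240,368),(345,360),(343,398),(250,403))])
i=cv2.imread("pics/top3.png"); H=cv2.cvtColor(i,cv2.COLOR_BGR2HSV); f=cv2.inRange(H,(105,100,30),(122,255,255)); f[:200]=0;f[300:]=0;f[:,:390]=0;f[:,480:]=0
print(cv2.boundingRect(f)); 
for k in cv2.findContours(f,0,1)[0]:
    if cv2.contourArea(k)>10: print(cv2.boundingRect(k),cv2.contourArea(k))
e=cv2.fitEllipse; 
E
```

```text
tip L/R [ 560.92463571 -104.00780548  122.3       ] [ 579.42010459 -108.88729258  122.3       ]
head bottom L/R [ 546.49008265 -100.41258233  164.3       ] [ 592.82739402 -117.43229362  164.3       ]
slot corners z90  [[555.9, -95.8], [591.9, -102.9], [583.5, -122.0], [552.7, -114.7]]
(437, 228, 17, 17)
(437, 228, 17, 17) 182.5
```

Emit:
jog_arm:
  deltas:
    - {"gripper": 1,"translation": [0.007,-0.015,-0.1],"dr": [0,0,0]}
    - {"gripper": 1,"translation": [0,0,-0.1],"dr": [0,0,0]}
    - {"gripper": 1,"translation": [0,0,-0.06],"dr": [0,0,0]}
    - {"gripper": 1,"translation": [0,0,-0.04],"dr": [0,0,0]}
    - {"gripper": 1,"translation": [0,0,-0.04],"dr": [0,0,0]}
    - {"gripper": 1,"translation": [0,0,-0.04],"dr": [0,0,0]}
    - {"gripper": 1,"translation": [0,0,-0.04],"dr": [0,0,0]}
    - {"gripper": 1,"translation": [0,0,0],"dr": [0,0,0]}

```text
clock: 7.65
eef_pos: [572.6, -108.3, 149.9]
tcp_rot: [-3.141, 0.0, 1.319]
contact_force: [-1.2, -0.6, -1.2]
opening: 0.158
```

Emit:
jog_arm:
  deltas:
    - {"gripper": 1,"translation": [0,0.003,-0.03],"dr": [0,0,0]}
    - {"gripper": 1,"translation": [0,0,-0.03],"dr": [0,0,0]}
    - {"gripper": 1,"translation": [0,0,-0.03],"dr": [0,0,0]}
    - {"gripper": 1,"translation": [0,0,-0.03],"dr": [0,0,0]}
    - {"gripper": 1,"translation": [0,0,-0.02],"dr": [0,0,0]}
    - {"gripper": 1,"translation": [0,0,-0.02],"dr": [0,0,0]}
    - {"gripper": 1,"translation": [0,0,0],"dr": [0,0,0]}

```text
clock: 8.23
eef_pos: [572.7, -108.0, 134.2]
tcp_rot: [-3.141, 0.0, 1.319]
contact_force: [0.3, 0.4, -1.1]
opening: 0.158
```

Emit:
jog_arm:
  deltas:
    - {"gripper": 1,"translation": [0,0,-0.015],"dr": [0,0,0]}
    - {"gripper": 1,"translation": [0,0,-0.015],"dr": [0,0,0]}
    - {"gripper": 1,"translation": [0,0,0],"dr": [0,0,0]}

```text
clock: 8.48
eef_pos: [572.8, -108.0, 131.4]
tcp_rot: [-3.141, 0.0, 1.319]
contact_force: [0.3, -0.4, -0.8]
opening: 0.157
```

Emit:
jog_arm:
  deltas:
    - {"gripper": 1,"translation": [0,0,-0.01],"dr": [0,0,0]}
    - {"gripper": 1,"translation": [0,0,0],"dr": [0,0,0]}

```text
clock: 8.65
eef_pos: [572.9, -108.0, 130.6]
tcp_rot: [-3.141, 0.0, 1.319]
contact_force: [-0.4, -0.0, -0.8]
opening: 0.157
```

Emit:
jog_arm:
  deltas:
    - {"gripper": 1,"translation": [0,0,-0.01],"dr": [0,0,0]}
    - {"gripper": 1,"translation": [0,0,0],"dr": [0,0,0]}

```text
clock: 8.82
eef_pos: [573.1, -108.1, 130.0]
tcp_rot: [3.141, -0.0, 1.319]
contact_force: [0.2, -0.2, 3.2]
opening: 0.161
```

Emit:
jog_arm:
  deltas:
    - {"gripper": 1,"translation": [0,0,-0.007],"dr": [0,0,0]}
    - {"gripper": 1,"translation": [0,0,0],"dr": [0,0,0]}

```text
clock: 8.98
eef_pos: [573.1, -108.1, 130.0]
tcp_rot: [3.141, -0.0, 1.319]
contact_force: [-2.5, 0.7, 10.9]
opening: 0.158
```

Shoulder contact at TCP z 130.0, the height expected for home (11 N). Now I'll turn clockwise.

Emit:
jog_arm:
  deltas:
    - {"gripper": 1,"translation": [0,0,0.003],"dr": [0,0,0]}
    - {"gripper": 1,"translation": [0,0,0],"dr": [0,0,-0.03]}
    - {"gripper": 1,"translation": [0,0,0],"dr": [0,0,-0.04]}
    - {"gripper": 1,"translation": [0,0,0],"dr": [0,0,-0.04]}
    - {"gripper": 1,"translation": [0,0,0],"dr": [0,0,-0.04]}
    - {"gripper": 1,"translation": [0,0,0],"dr": [0,0,-0.04]}
    - {"gripper": 1,"translation": [0,0,0],"dr": [0,0,-0.04]}
    - {"gripper": 1,"translation": [0,0,0],"dr": [0,0,-0.04]}
    - {"gripper": 1,"translation": [0,0,0],"dr": [0,0,0]}
  squeeze: 60

```text
clock: 9.73
eef_pos: [573.5, -108.4, 130.0]
tcp_rot: [3.14, -0.0, 0.892]
contact_force: [-1.4, -1.2, 5.3]
opening: 0.156
```

```bash
python3 -c "
from rig import r
s=r.sense();print(s['eef_pos'],s['tcp_rot'],s['contact_force'],s['wrist_torque'],s['qpos'])"
```

```text
[ 573.50582999 -108.43488602  130.03730313] [ 3.14004010e+00 -2.92611457e-04  8.91535355e-01] [-1.44896382 -1.18677962  5.27736262] [-0.27187378  0.23912573 -0.01425125] [-1.89180508e-01  4.37054737e-01  1.82725031e+00 -6.15344642e-04
  8.75780162e-01 -1.08032193e+00]
```

Emit:
jog_arm:
  deltas:
    - {"gripper": 1,"translation": [0,0,0],"dr": [0,0,-0.04]}
    - {"gripper": 1,"translation": [0,0,0],"dr": [0,0,-0.05]}
    - {"gripper": 1,"translation": [0,0,0],"dr": [0,0,-0.05]}
    - {"gripper": 1,"translation": [0,0,0],"dr": [0,0,-0.05]}
    - {"gripper": 1,"translation": [0,0,0],"dr": [0,0,-0.05]}
    - {"gripper": 1,"translation": [0,0,0],"dr": [0,0,-0.05]}
    - {"gripper": 1,"translation": [0,0,0],"dr": [0,0,-0.05]}
    - {"gripper": 1,"translation": [0,0,0],"dr": [0,0,-0.05]}
    - {"gripper": 1,"translation": [0,0,0],"dr": [0,0,-0.05]}
    - {"gripper": 1,"translation": [0,0,0],"dr": [0,0,-0.03]}
    - {"gripper": 1,"translation": [0,0,0],"dr": [0,0,0]}

```text
clock: 10.65
eef_pos: [572.6, -109.1, 130.1]
tcp_rot: [3.14, 0.001, 0.154]
contact_force: [-4.7, -4.9, 8.1]
opening: 0.154
```

```bash
python3 -c "
from rig import r
s=r.sense();print(s['eef_pos'],s['tcp_rot'],s['contact_force'],s['wrist_torque'],s['joint_efforts'])"
```

```text
[ 572.60991324 -109.09290173  130.06203468] [3.14002371e+00 6.78799423e-04 1.54310771e-01] [-4.72472463 -4.93402479  8.05633412] [-0.88636307  0.89797808  0.03492643] [  3.47804524 -55.27723789 -27.00025499   1.57059744  -1.24400049
   0.93299981]
```

Emit:
jog_arm:
  deltas:
    - {"gripper": 1,"translation": [-0.004,-0.004,0],"dr": [0,0,-0.03]}
    - {"gripper": 1,"translation": [0,0,0],"dr": [0,0,-0.03]}
    - {"gripper": 1,"translation": [0,0,0],"dr": [0,0,-0.03]}
    - {"gripper": 1,"translation": [0,0,0],"dr": [0,0,0]}

```text
clock: 10.98
eef_pos: [572.3, -109.2, 130.0]
tcp_rot: [3.14, 0.0, 0.013]
contact_force: [-3.9, -4.0, 8.5]
opening: 0.159
```

```bash
python3 -c "
from rig import r
s=r.sense();print(s['eef_pos'],s['tcp_rot'],s['contact_force'],s['wrist_torque'],s['joint_efforts'])"
```

```text
[ 572.31363458 -109.18425237  130.03345516] [3.14040665e+00 2.34523309e-04 1.30329140e-02] [-3.86700411 -3.9860674   8.5150353 ] [-0.64127418  0.71949169 -0.02360968] [  2.65536211 -55.38841367 -26.91744089   1.19534276  -1.1456934
   0.80649002]
```

Emit:
jog_arm:
  deltas:
    - {"gripper": 1,"translation": [0,0,0],"dr": [0,0,-0.02]}
    - {"gripper": 1,"translation": [0,0,0],"dr": [0,0,-0.02]}
    - {"gripper": 1,"translation": [0,0,0],"dr": [0,0,0]}

```text
clock: 11.23
eef_pos: [572.2, -109.2, 130.0]
tcp_rot: [3.14, 0.0, -0.049]
contact_force: [-4.7, -4.2, 8.8]
opening: 0.154
```

```bash
python3 -c "
from rig import r
s=r.sense();print(s['eef_pos'],s['tcp_rot'],s['contact_force'],s['wrist_torque'],s['joint_efforts'])"
```

```text
[ 572.19643934 -109.17364368  130.04762766] [ 3.14035413e+00  4.37547134e-04 -4.86178738e-02] [-4.69192678 -4.20137145  8.82388385] [-0.66096372  0.78489759  0.05422994] [  2.6718986  -55.12767434 -27.13288128   1.25420932  -1.34712484
   0.57910379]
```

Emit:
jog_arm:
  deltas:
    - {"gripper": 1,"translation": [0,0,0],"dr": [0,0,-0.02]}
    - {"gripper": 1,"translation": [0,0,0],"dr": [0,0,-0.02]}
    - {"gripper": 1,"translation": [0,0,0],"dr": [0,0,0]}

```text
clock: 11.48
eef_pos: [572.0, -109.0, 130.0]
tcp_rot: [3.14, 0.001, -0.11]
contact_force: [-5.5, -2.6, 10.0]
opening: 0.156
```

```bash
python3 - <<'E'
from m import *
s=r.sense();print(s['eef_pos'],s['tcp_rot'],s['contact_force'],s['wrist_torque'],s['joint_efforts'])
i=r.grab_frame("side"); cv2.imwrite("pics/crop5.png",cv2.resize(i[220:370,280:430],(600,600),interpolation=cv2.INTER_CUBIC))
E
```

```text
[ 572.00701034 -109.03311675  130.005322  ] [ 3.14029505e+00  8.41001878e-04 -1.10413936e-01] [-5.47688549 -2.60062862 10.03332853] [-0.46869871  0.94071348  0.62477552] [  1.62355218 -54.82556105 -27.39991307   1.35697559  -1.59461651
   1.13415923]
```

View pics/crop5.png

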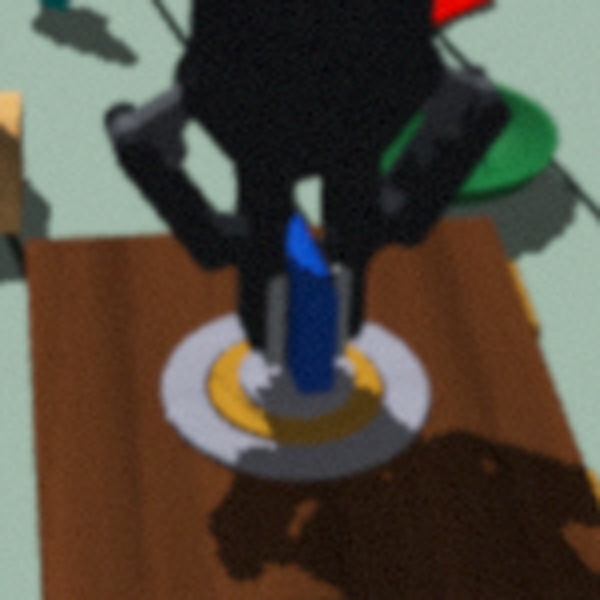

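The key is seated (shoulder on the brass at about (305,385) in the crop), turned about 82°, and the z-torque has jumped to 0.62 N m. That is the stop, and one small nudge will confirm it.

Emit:
jog_arm:
  deltas:
    - {"gripper": 1,"translation": [0,0,0],"dr": [0,0,-0.015]}
    - {"gripper": 1,"translation": [0,0,0],"dr": [0,0,0]}
    - {"gripper": 1,"translation": [0,0,0],"dr": [0,0,0]}

```text
clock: 11.78
eef_pos: [572.0, -109.0, 130.0]
tcp_rot: [3.14, 0.001, -0.132]
contact_force: [-4.9, -1.8, 9.1]
opening: 0.16
```

```bash
python3 -c "
from rig import r
s=r.sense();print(s['eef_pos'],s['tcp_rot'],s['contact_force'],s['wrist_torque'])"
```

```text
[ 572.00627835 -108.97158988  130.03957629] [ 3.14012691e+00  7.90226263e-04 -1.31504446e-01] [-4.89116177 -1.8285967   9.10156874] [-0.40410448  0.94345174  0.92177657]
```

Emit:
jog_arm:
  deltas:
    - {"gripper": 1,"translation": [0,0,0.002],"dr": [0,0,0.02]}
    - {"gripper": 1,"translation": [0,0,0],"dr": [0,0,0]}
    - {"gripper": 0.4,"translation": [0,0,0],"dr": [0,0,0]}
    - {"gripper": 0,"translation": [0,0,0],"dr": [0,0,0]}
    - {"gripper": -0.5,"translation": [0,0,0],"dr": [0,0,0]}
    - {"gripper": -0.5,"translation": [0,0,0],"dr": [0,0,0]}
    - {"gripper": -0.5,"translation": [0,0,0],"dr": [0,0,0]}
    - {"gripper": -0.5,"translation": [0,0,0],"dr": [0,0,0]}

```text
clock: 12.45
eef_pos: [572.6, -108.4, 129.4]
tcp_rot: [-3.142, 0.0, -0.102]
contact_force: [-0.1, -0.1, -0.2]
opening: 0.749
```

Emit:
jog_arm:
  deltas:
    - {"gripper": -0.5,"translation": [0,0,0.1],"dr": [0,0,0]}
    - {"gripper": -0.5,"translation": [0,0,0.2],"dr": [0,0,0]}
    - {"gripper": -0.5,"translation": [0,0,0.3],"dr": [0,0,0]}
    - {"gripper": -0.5,"translation": [0,0,0.3],"dr": [0,0,0]}
    - {"gripper": -0.5,"translation": [-0.2,0,0.3],"dr": [0,0,0]}
    - {"gripper": -0.5,"translation": [-0.3,0,0],"dr": [0,0,0]}
    - {"gripper": -0.5,"translation": [-0.3,0,0],"dr": [0,0,0]}
    - {"gripper": -0.5,"translation": [-0.3,0,0],"dr": [0,0,0]}
    - {"gripper": -0.5,"translation": [-0.3,0,0],"dr": [0,0,0]}
    - {"gripper": -0.5,"translation": [-0.2,0,0],"dr": [0,0,0]}
    - {"gripper": -0.5,"translation": [0,0,0],"dr": [0,0,0]}

```text
clock: 13.37
eef_pos: [408.7, -108.0, 249.8]
tcp_rot: [-3.142, 0.002, -0.103]
contact_force: [0.7, -1.6, -1.0]
opening: 0.749
```

```bash
python3 - <<'E'
from m import *
s=r.sense();print(s['clock'],s['eef_pos'],s['contact_force'],s['opening'])
i=r.grab_frame("side");t=r.grab_frame("top"); cv2.imwrite("pics/side6.png",i);cv2.imwrite("pics/top6.png",t)
a=cv2.resize(i[170:370,210:460],(500,400),interpolation=cv2.INTER_CUBIC);b=cv2.resize(t[205:275,397:450],(300,400),interpolation=cv2.INTER_CUBIC)
cv2.imwrite("pics/crop6.png",np.hstack([a,b]))
R=[]
for n,g,(x,y,w,h) in(("top",t,(405,205,60,70)),("side",i,(325,265,60,70))):
    c=r.calibration(n); f=cv2.inRange(cv2.cvtColor(g,cv2.COLOR_BGR2HSV),(104,110,30),(122,255,255)); k=np.zeros_like(f);k[y:y+h,x:x+w]=f[y:y+h,x:x+w]
    cn=max(cv2.findContours(k,0,1)[0],key=cv2.contourArea);M=cv2.moments(cv2.convexHull(cn));u=(M["m10"]/M["m00"],M["m01"]/M["m00"])
    R.append(ray(c,*u)); print(n,u,cv2.boundingRect(cn))
    if n=="top":
        q=cv2.minAreaRect(cn); print([onz(c,*p,144)[:2].round(1).tolist() for p in cv2.boxPoints(q)])
(o1,d1),(o2,d2)=R; t=np.linalg.lstsq(np.c_[d1,-d2],o2-o1,rcond=None)[0]
p,q=o1+t[0]*d1,o2+t[1]*d2; print("head centre (z 123 expected)",np.round((p+q)/2,1),np.linalg.norm(p-q).round(1))
E
```

```text
13.3667 [ 408.68532556 -108.04244287  249.83095092] [ 0.72906114 -1.60052023 -0.97611492] 0.7486819919190446
top (438.8784425451092, 235.16381766381767) (422, 229, 35, 13)
[[560.6, -76.3], [579.3, -77.6], [577.8, -131.0], [559.2, -129.5]]
side (354.5559895833333, 295.2364583333333) (345, 273, 20, 46)
head centre (z 123 expected) [ 572.8 -108.5  123.2] 1.7
```

View pics/crop6.png

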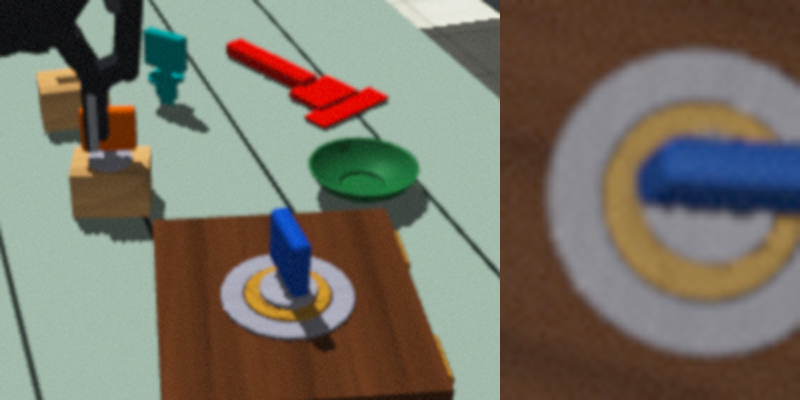

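The key stands upright with its shoulder on the barrel. Its head centre is at z 123.2 (123 expected) and its yaw has changed by about 77°. The orange key is still in its block.

```bash
python3 -c "
from rig import r
print(r.sign_off(), r.sense()['clock'])"
```

```text
the job is handed in; nothing more can be done
the job is handed in; nothing more can be done
```

I lifted the blue key out of its block, pushed it fully home in the brass lock, turned it clockwise to its stop, let go and backed the arm off. I then handed the job in, with the last clock reading at 13.4 s.

- **Seating:** the shoulder met the barrel at TCP z 130.0, the height expected for home. After release the head centre measured z 123.2 against 123 expected.
- **Turn:** the wrist z-torque rose from about 0.05 to 0.9 N m after roughly 82–83° of gripper turn, which marks the stop. The released key's yaw had changed by about 77°, within the 75–80° stated. The bolt is hidden, so I judged it drawn only from the torque and the turn angle.
- **Forces and surroundings:** the measured contact force was about 11 N or less at every reading. The last picture shows the orange key in its own block and the turquoise one still standing, and the gripper touches nothing.
- **Disagreement:** the two cameras differed by up to 5 mm on the slot's y position. I aimed between them, and the key went in without noticeable side force.

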